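# Stow the paint tin in the roller-catch cupboard

### The arm

A 6-joint arm with a two-finger parallel gripper is mounted at the origin on the work surface. World frame = base frame: x ahead of the robot, y to its left, z up, the work surface at z = 0. Lengths are in m, angles in rad, forces in N, time in s.
With the tool pointing down it reaches from about 0.325 to 0.775 m from the base axis. Payload 9.3 kg.
Tool frame: the origin (TCP) lies at the very end of the fingers, on their centre line; the grasp point (between the pads) lies 19 mm behind it; z points along the fingers, y is the line along which they close (so a half turn about z gives the same grasp; the last joint's range is limited). The gripper opens to 85 mm and grips with 20 to 120 N. Pads are 22 mm wide; open, the fingers measure 114 mm over their backs; the gripper's body (76 mm by 85 mm) begins 54 mm behind the grasp point. The pads swing forward as they close: fully open they stand 13 mm farther back than shut.
Start: joints at [-1.502, 0.259, 0.021, 1.334, 0, 1.418], TCP at [0.121, -0.537, 0.231] pointing down, gripper open.
Joint ranges: [-3.04, 3.04], [-0.91, 1.82], [-1.04, 1.36], [-1.92, 1.95], [-1.52, 1.45], [-3.14, 3.14]. Speed limits (rad/s): [2.22, 2.22, 2.79, 3.14, 3.14, 3.14].

### API

Orientations are given as a rotation vector (axis times angle).
In Python, from cell import get_obs, camera, get_calibration, close_job gives the robot as it stands.
- The arm moves only by the tool servo_tool, never from a script. Its argument "deltas" is a list of rows, each an object with "jaw": the opening, from -1 (shut) to 1 (fully open); "translation": the shift along the tool's x, y, z in mm, a list of three; "turn": the turn, a rotation vector about the tool's x, y, z in degrees, a list of three. In form: [{"jaw": jaw, "translation": [dx, dy, dz], "turn": [ax, ay, az]}, ...]. A call has 1 to 12 rows; each row shifts and turns the commanded pose from where the row before left it, along the tool's axes as they then stand; what a row does not reach is not made up. A row lasts 1/10 s, in which the tool goes at most 50 mm and 8.59 degrees, less where a joint would pass 70% of its speed; a pose out of reach is approached as far as the arm can. A call is refused whole if a number of a shift passes 50 or a number of a turn 8.59, either way. A call with a gripper value outside its range is refused whole. The fingers move at their own pace and stop on an object; "force" is the grip in N (left out, the last holds). Time passes only in rows, so rows that do not move let the fingers close. It gives the time, the measured TCP pose, the force, the opening and the grip force at its end, in the units of the state.
- get_obs(): the state, without advancing time (a new reading comes with each control period).
- camera(name): name is "side" or "top" or "wrist"; returns the picture (480x640x3 uint8, blue, green, red); there is no depth.
- get_calibration(name): a dict with "vfov" (degrees; the focal length in pixels is half the picture's height over the tangent of half this angle, whatever the lens; pixels are square), "cx", "cy" (the principal point, pixels), "cam_to_world" (4x4, takes a point from camera to world coordinates). Camera axes: x right, y down, z forward; pixel columns grow to the right and rows downward; lengths in m; the calibration is good to about 2 mm. A picture is of the moment at which its call begins: read the wrist's pose just before it. get_calibration takes no time and is no camera call; for the wrist camera it gives the pose at the moment of the call.
- close_job(): hands the job in; it is judged then, once.
The state is a dict: "time_s": time; "joints": joint angles; "joint_vel": joint speeds; "joint_torque": joint torques, N m; "position": TCP position; "tcp_rot": TCP orientation; "force": force on the tool from outside, world axes, zero at the start; "wrist_torque": the same for the moment, N m; "grip_width": finger opening in m; "finger_force": force on a finger pad.
Only numpy, scipy, OpenCV 4.12 (cv2) and the standard library are available. Lean on these libraries where they do the work, as an engineer would, in place of code of your own. Each camera call takes 0.05 s, during which the arm holds its last target. There are 200 camera calls.

### The job

Put the red paint tin away in the little bench cupboard: pull its door open through the roller catch, stand the tin gently upright in the rack on the inside of the door, let go of it, and push the door home until the catch snaps and holds it shut. Do not slam the door and never press or pull it harder than 25 N, or the glazing cracks; leave the bollards and the hammer where they are.

Things in the scene. Friction and masses are not known exactly. Their poses are not given: they have to be found in the camera images.
- cabinet: Blue bench cupboard, fixed to the bench, 160 deep (x) x 220 wide (y) x 150 high mm. Origin: centre of its underside. Its x axis points from the open front, where the door is, to the back; at yaw 0 it points away from the robot. Top of the cupboard 150 mm above the bench.
- door (a joint): Opening angle of the glazed wooden door, rad: 0 fully shut (a hard stop, and how it starts); grows as the free edge swings out to the robot; stop at 2.0. Vertical hinge on the cupboard's left (+y) side. Door 216 mm wide, 12 mm thick, lower edge 8 mm, upper edge 142 mm above the bench, 0.45 kg; off the catch it swings freely with a little drag and stays where it is left.
- catch_place (a point): Where the roller catch sits, inside the jamb on the free-edge side, 75 mm above the bench. Force at the handle: reopening takes about 7 to 11 N; shutting about 12 to 16 N, felt over the last 9 mm of handle travel, then dropping off as the strike passes the roller. That snap point, 1.5 to 3 mm of handle travel before shut, varies and is only felt; past it the spring pulls the door home.
- door_hinge (a point): Point on the hinge line, 124 mm above the bench. Turns with the door: its x axis is the normal of the door pointing inwards, its -y axis runs along the door from the hinge to the free edge. The outer face of the door lies at x = -13 mm, the inner face at x = -1 mm.
- door_handle (a point): Middle of the steel bar handle, at (-48, -165, 0) mm in the frame of door_hinge, 124 mm above the bench; axes as door_hinge. The bar is level, along the door (y), 11 mm in diameter, 70 mm long, its axis 35 mm out from the outer face (29 mm free gap behind it), on two 8 mm posts 60 mm apart. Can be hooked from above.
- handle (a joint): How far the bar handle flexes on its springy mount, m: 0 unloaded, positive when pulled outwards, negative when pushed towards the door; 1 mm for 25 N of net push or pull along the door's normal. Pinching the bar does not flex it. Too small a motion to read through the noise: read the force at the wrist instead.
- rack (a point): Centre of the floor of the square aluminium rack inside the door, at (40, -85) mm in the frame of door_hinge, 30 mm above the bench; axes as door_hinge. Inside 66 x 66 mm, walls 22 mm high and 3 mm thick, open on top. With the door wide open it is loaded from above; fingers have room on the hinge and free-edge sides of the tin, not between tin and door.
- tin: Red enamel paint tin with a steel lid, upright cylinder 54 mm in diameter, 80 mm high, about 0.25 kg. Origin: centre of its underside, z up.
- bollard_a: Turned cherry-wood bollard, 42 mm in diameter, 62 mm high, standing loose near the tin; a bystander. Origin: centre of its underside.
- bollard_b: Like bollard_a.
- bollard_c: Like bollard_a.
- hammer: Copper-headed rivet hammer lying on the bench, 240 mm long; a bystander. Origin: underside, near the middle.
There are look-alikes about, which are no part of the job. Leave any black, purple or turquoise look-alike of the tin alone.

How it is judged:
On the way, in this order (a step that is already met when the one before it is completed fails the run):
1. the door has been pulled open through the catch, at least 0.6 rad (value of joint door above 0.6 rad), for 0.1 s.
2. the tin stands upright on the floor of the door rack, let go (distance between tin and rack below 0.012 m and angle between tin's own z axis and vertical below 0.15 rad and contact force between the fingers and tin below 0.05 N), for 0.3 s.
At the end, for the whole second after the job is handed in: The door is held shut by the catch (within 0.012 rad of fully shut) and still, with the tin standing upright (within 0.15 rad) on the floor of the door rack (its foot within 12 mm of the rack's centre), at rest (value of joint door below 0.012 rad and velocity of joint door between -0.05 and 0.05 rad/s and distance between tin and rack below 0.012 m and angle between tin's own z axis and vertical below 0.15 rad and linear speed of tin below 0.02 m/s); the robot touches nothing.
It fails at once if the handle is pushed or pulled with more than 25 N (its mount flexes more than 1 mm) (value of joint handle above 0.001 m or value of joint handle below -0.001 m).
It fails at once if the robot presses on the door panel with more than 25 N (contact force between any of the fingers, the arm and door_c0 above 25 N).
It fails at once if the door is slammed (comes into its last 0.2 rad faster than 2.5 rad/s) (value of joint door below 0.2 rad and velocity of joint door below -2.5 rad/s).
It fails at once if the tin is dropped or rammed into the rack (more than 40 N) (contact force between tin and door above 40 N).
It fails at once if a bollard or the hammer is pushed away or knocked over (distance of any of bollard_a, bollard_b, bollard_c, hammer from where it was at the start of the episode above 0.02 m or angle between any of bollard_a, bollard_b, bollard_c's own z axis and vertical above 0.5 rad).
It also fails if it takes over 72 s, if anything falls off the work surface, if the arm or the gripper's body presses on something with over 40 N, if the wrist force passes 120 N, or if a joint passes its speed limit or range.

## Working session

There is one attempt and no reset: what is moved stays moved. The work goes in short steps, Python scripts to look and compute and a tool call to move; the robot and the scene stay as the last step left them, time stands still between calls to the robot, and variables do not carry over. Pictures are saved under pics/ and viewed, at most 10 in all, crops included, and the job is handed in when it is done.

Besides the shell and the picture viewer there is one more tool, called as name([rows], argument=value, ...), one row to a line, values as JSON. servo_tool: Moves the arm, as the interface text tells. Its arguments: {"type":"object","properties":{"deltas":{"type":"array"},"force":{"type":"number"}},"required":["deltas"]}

```bash
mkdir -p pics; ls
python3 - <<'E'
from cell import *
import cv2,numpy as np
o=get_obs(); print(o)
for n in("top","side"):
    cv2.imwrite(f"pics/{n}0.png",camera(n)); c=get_calibration(n); print(n,c["vfov"],c["cx"],c["cy"],np.round(c["cam_to_world"],4).tolist(),[k for k in c])
E
```

```text
pics
{'time_s': 0.0, 'joints': array([-1.50159601e+00,  2.59188879e-01,  2.07379330e-02,  1.33370927e+00,
        1.93907758e-05,  1.41816970e+00]), 'joint_vel': array([ 0.00097495,  0.00024448,  0.00091821, -0.00021287, -0.00164065,
       -0.00033152]), 'joint_torque': array([-2.19121524e-03, -5.55640733e+01,  3.44529533e+01,  1.36295945e-02,
       -3.17952190e-04,  7.86682335e-06]), 'position': array([ 0.12097288, -0.53622927,  0.2306586 ]), 'tcp_rot': array([-3.12093531e+00, -3.47580216e-01, -1.19720542e-04]), 'force': array([-0.21132308,  0.34193857, -0.79942702]), 'wrist_torque': array([-0.03187489,  0.03173945, -0.04702848]), 'finger_force': 0.0, 'grip_width': 0.08543029569288034}
top 50.77163859246249 316.95802784613414 233.38489006312022 [[-0.0168, -0.9987, 0.0473, 0.4313], [-0.9998, 0.0172, 0.0084, -0.0202], [-0.0092, -0.0471, -0.9988, 1.4284], [0.0, 0.0, 0.0, 1.0]] ['vfov', 'cx', 'cy', 'cam_to_world']
side 44.922108488322635 327.52402920894247 231.76855722314812 [[-0.9906, -0.0981, 0.0958, 0.3808], [-0.1368, 0.7568, -0.6391, 0.7514], [-0.0098, -0.6462, -0.7631, 1.0344], [0.0, 0.0, 0.0, 1.0]] ['vfov', 'cx', 'cy', 'cam_to_world']
```

View pics/top0.png

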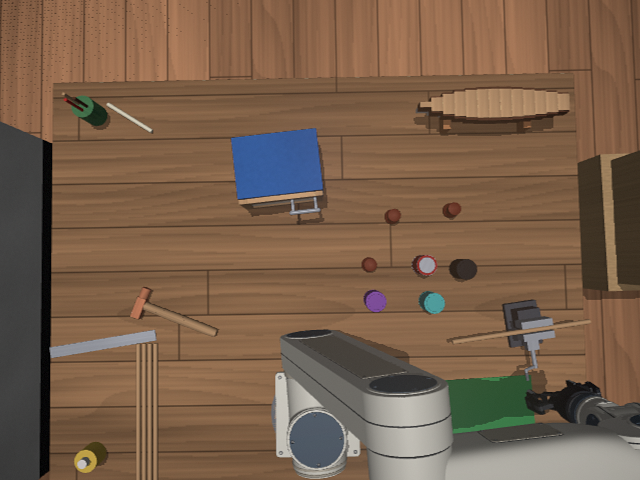

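View pics/side0.png

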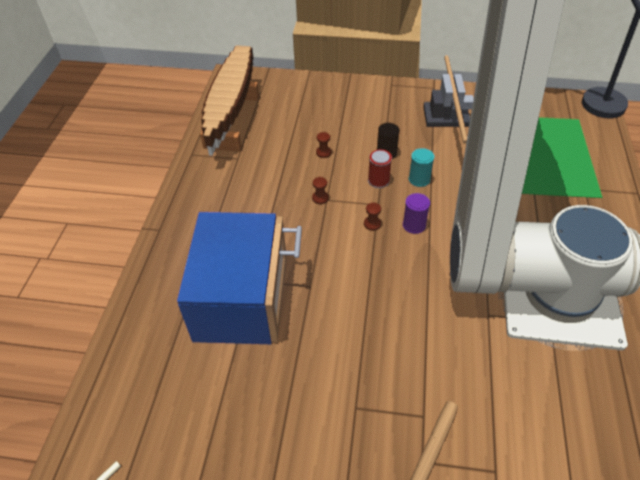

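The top view shows the blue cupboard at about (232–322, 128–203), with its handle at (305, 210). There are four tin-like cylinders:
- red with a steel lid at (426, 265)
- black at (463, 269)
- purple at (375, 301)
- turquoise at (433, 303)

Only (426, 265) fits "red with steel lid". The bollards are at (369, 265), (393, 215) and (453, 209), and the hammer is at (170, 312). The side view agrees, with the red tin at (380, 168).

```bash
cat > h.py <<'E'
import cv2,numpy as np
from cell import *
def ray(n,u,v,c=None):
    c=c or get_calibration(n); f=240/np.tan(np.radians(c["vfov"]/2)); T=np.array(c["cam_to_world"])
    d=T[:3,:3]@np.array([(u-c["cx"])/f,(v-c["cy"])/f,1]); return T[:3,3],d/np.linalg.norm(d)
def plane(n,u,v,z,c=None):
    p,d=ray(n,u,v,c); return p+d*(z-p[2])/d[2]
def proj(n,P,c=None):
    c=c or get_calibration(n); f=240/np.tan(np.radians(c["vfov"]/2)); T=np.array(c["cam_to_world"])
    q=T[:3,:3].T@(np.array(P)-T[:3,3]); return np.array([c["cx"]+f*q[0]/q[2],c["cy"]+f*q[1]/q[2]])
def hsv(n,lo,hi,im): return cv2.inRange(cv2.cvtColor(im,cv2.COLOR_BGR2HSV),np.array(lo),np.array(hi))
def blobs(m,amin=40):
    k,l,s,c=cv2.connectedComponentsWithStats(m); return [(int(s[i,4]),c[i].round(1).tolist(),l==i) for i in range(1,k) if s[i,4]>=amin]
E
python3 - <<'E'
from h import *
for n,z in(("top",.15),("side",.15)):
    im=cv2.imread(f"pics/{n}0.png"); m=hsv(n,(105,150,60),(125,255,255),im)
    if n=="side": print("side V", np.percentile(cv2.cvtColor(im,cv2.COLOR_BGR2HSV)[...,2][m>0],[5,30,50,70,95]))
    b=max(blobs(m),key=lambda t:t[0]); mm=b[2].astype(np.uint8)
    c=max(cv2.findContours(mm,0,1)[0],key=cv2.contourArea)
    q=cv2.approxPolyDP(c,6,True)[:,0]; print(n,b[0],[(p.tolist(),plane(n,*p,z).round(4).tolist()) for p in q])
    r=cv2.minAreaRect(np.array([plane(n,*p[0],z)[:2]*1000 for p in c],np.float32)); print(r)
im=cv2.imread("pics/top0.png")
lid=im[250:280,410:442]; h=cv2.cvtColor(lid,cv2.COLOR_BGR2HSV)
m=cv2.inRange(h,(0,0,120),(180,60,255)); 
for a,c,_ in blobs(m,20): print("lid",a,c,plane("top",c[0]+410,c[1]+250,.08))
for nm,(x,y),R in (("a",(369,265),14),("b",(393,215),14),("c",(453,209),14)):
    hh=cv2.cvtColor(im[y-R:y+R,x-R:x+R],cv2.COLOR_BGR2HSV); m=cv2.inRange(hh,(0,130,20),(8,255,255))|cv2.inRange(hh,(172,130,20),(180,255,255))
    for a,c,_ in blobs(m): print(nm,a,c,plane("top",c[0]+x-R,c[1]+y-R,.05))
for nm,p in (("purple",(375,301)),("turq",(433,303)),("black",(463,269))): print(nm,plane("top",*p,.08))
# handle grey
h=cv2.cvtColor(im[195:222,280:330],cv2.COLOR_BGR2HSV); m=cv2.inRange(h,(90,10,120),(130,90,255))
for a,c,l in blobs(m,10): ys,xs=np.where(l); print("hnd",a,c,xs.min()+280,xs.max()+280,ys.min()+195,ys.max()+195)
s=cv2.imread("pics/side0.png")
a=cv2.resize(im[120:320,225:485],None,fx=2,fy=2,interpolation=2); b=cv2.resize(s[120:320,240:440],None,fx=2,fy=2,interpolation=2)
cv2.imwrite("pics/crop1.png",cv2.resize(np.hstack([a,b[:,:]]),(800,int(400*800/920))))
E
```

```text
top 5177 [([315, 130], [0.7564, -0.0088, 0.15]), ([232, 138], [0.7398, 0.2037, 0.15]), ([238, 198], [0.5854, 0.1898, 0.15]), ([321, 188], [0.6071, -0.0216, 0.15])]
((672.6339721679688, 91.02182006835938), (158.04531860351562, 215.38783264160156), 5.555427551269531)
side V [ 89. 170. 173. 175. 178.]
side 9227 [([200, 213], [0.7592, -0.0057, 0.15]), ([180, 305], [0.7328, 0.217, 0.15]), ([190, 307], [0.7136, 0.2188, 0.15]), ([188, 321], [0.7087, 0.2477, 0.15]), ([220, 335], [0.6451, 0.2677, 0.15]), ([214, 340], [0.6529, 0.2787, 0.15]), ([250, 332], [0.5947, 0.2551, 0.15]), ([254, 341], [0.5839, 0.2715, 0.15]), ([252, 329], [0.5925, 0.2487, 0.15]), ([265, 325], [0.5716, 0.2378, 0.15]), ([274, 215], [0.6068, -0.0198, 0.15])]
((667.4329833984375, 132.4429168701172), (163.15921020507812, 297.48486328125), 7.351174831390381)
lid 198 [16.6, 14.8] [ 0.40663882 -0.29857199  0.08      ]
a 160 [13.8, 13.2] [ 0.4103312  -0.14803318  0.05      ]
b 158 [13.3, 14.2] [ 0.5427352  -0.21499504  0.05      ]
c 166 [12.9, 13.6] [ 0.5579313 -0.3777749  0.05     ]
purple [ 0.3132038  -0.15955452  0.08      ]
turq [ 0.30548356 -0.31274727  0.08      ]
black [ 0.39391178 -0.39464557  0.08      ]
hnd 125 [24.3, 13.8] 290 319 197 213
```

View pics/crop1.png

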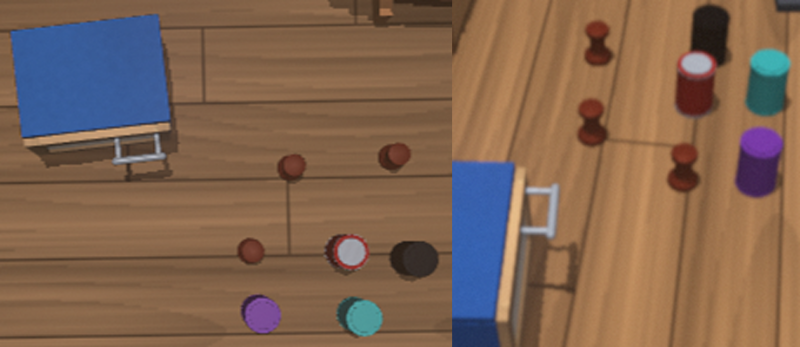

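The enlarged crop confirms the red tin with its steel lid at top-view pixel (426.6, 264.8), which is world (0.407, -0.299). The nearest neighbours, black and turquoise, are about 100 mm away. The handle bar runs from about (291, 213) to (319, 210).

```bash
cat >> h.py <<'E'
def phi():
    from scipy.spatial.transform import Rotation as Ro
    R=Ro.from_rotvec(get_obs()["tcp_rot"]).as_matrix(); return np.degrees(np.arctan2(R[1,1],R[0,1])),R
def goto(P,ph=None):
    "print tool-frame shift (mm) to reach P at present orientation, and z turn to reach ph"
    o=get_obs(); p,R=phi(); print("t",round(o["time_s"],2),"pos",o["position"].round(4),"phi",round(p,1),"tilt",np.round(R[:,2],3),"shift",(R.T@(np.array(P)-o["position"])*1000).round(1),"turnz",None if ph is None else round(-(ph-p),1),"F",o["force"].round(1),"w",round(o["grip_width"],4),"ff",round(o["finger_force"],1))
E
python3 - <<'E'
from h import *
im=cv2.imread("pics/top0.png"); h=cv2.cvtColor(im,cv2.COLOR_BGR2HSV)
m=cv2.inRange(h,(90,10,110),(130,120,255)); m[:206]=0;m[222:]=0;m[:,:284]=0;m[:,326:]=0
ys,xs=np.where(m>0); W=np.array([plane("top",x,y,.128)[:2] for x,y in zip(xs,ys)]); 
print(len(xs),xs.min(),xs.max()); c=W.mean(0); u,s,v=np.linalg.svd(W-c); t=(W-c)@v[0]
print("bar",c,"mid",c+v[0]*(t.min()+t.max())/2,"len",np.ptp(t),"dir deg",np.degrees(np.arctan2(*v[0][::-1])))
# predicted
a=np.radians(5.56);R=np.array([[np.cos(a),-np.sin(a)],[np.sin(a),np.cos(a)]]);C=np.array([.6726,.0910])
print("pred bar",C+R@[-.128,-.057],"hinge",C+R@[-.08,.108])
for y in(-.092,-.022): print(proj("top",[*(C+R@[-.128,y]),.124]))
# side bar mid
s=cv2.imread("pics/side0.png");print("side pred",[proj("side",[*(C+R@[-.128,y]),.124]).round(1) for y in(-.092,-.022)])
hs=cv2.cvtColor(s,cv2.COLOR_BGR2HSV);m=cv2.inRange(hs,(90,10,120),(130,120,255));m[:215]=0;m[268:]=0;m[:,:292]=0;m[:,306:]=0
ys,xs=np.where(m>0);print("side bar",len(xs),xs.mean(),ys.min(),ys.max(),[ (y,xs[ys==y].mean().round(1)) for y in range(226,262,6) if (ys==y).any()])
goto([.55,.02,.2],185.6)
E
```

```text
112 290 319
bar [0.5524479  0.02300506] mid [0.55250852 0.02204178] len 0.07541130783509228 dir deg -86.39862916578939
pred bar [0.55072482 0.0218665 ] hinge [0.58251247 0.19074084]
[318.0286148  209.80871681]
[291.15842755 212.89448754]
side pred [array([299.4, 228.3]), array([296.9, 255. ])]
side bar 121 296.8099173553719 227 256 [(232, np.float64(298.0)), (238, np.float64(298.0)), (244, np.float64(297.0)), (250, np.float64(296.5)), (256, np.float64(296.5))]
t 0.1 pos [ 0.121  -0.5363  0.2307] phi -77.3 tilt [-0.     0.001 -1.   ] shift [ 540.9 -448.3   31.3] turnz -262.9 F [ 0.4 -0.  -0.5] w 0.0853 ff 0.0
```

servo_tool([
  {"jaw": 1, "translation": [20, -16, 0], "turn": [0, 0, 0]},
  {"jaw": 1, "translation": [34, -28, 0], "turn": [0, 0, 0]},
  {"jaw": 1, "translation": [34, -28, 0], "turn": [0, 0, 0]},
  {"jaw": 1, "translation": [34, -28, 0], "turn": [0, 0, 0]},
  {"jaw": 1, "translation": [34, -28, 0], "turn": [0, 0, 0]},
  {"jaw": 1, "translation": [34, -28, 0], "turn": [0, 0, 0]},
  {"jaw": 1, "translation": [34, -28, 0], "turn": [0, 0, 0]},
  {"jaw": 1, "translation": [34, -28, 0], "turn": [0, 0, 0]},
  {"jaw": 1, "translation": [34, -28, 0], "turn": [0, 0, 0]},
  {"jaw": 1, "translation": [34, -28, 0], "turn": [0, 0, 0]},
  {"jaw": 1, "translation": [34, -28, 0], "turn": [0, 0, 0]},
  {"jaw": 1, "translation": [34, -28, 0], "turn": [0, 0, 0]},
])

```text
time_s: 1.3
position: [0.4348, -0.132, 0.2312]
tcp_rot: [3.122, 0.348, -0.0]
force: [0.5, -0.1, -0.6]
grip_width: 0.0853
finger_force: 0.0
```

servo_tool([
  {"jaw": -0.3, "translation": [34, -28, 0], "turn": [0, 0, 0]},
  {"jaw": -0.3, "translation": [34, -28, 0], "turn": [0, 0, 0]},
  {"jaw": -0.3, "translation": [34, -28, 0], "turn": [0, 0, 0]},
  {"jaw": -0.3, "translation": [34, -28, 0], "turn": [0, 0, 0]},
  {"jaw": -0.3, "translation": [0, 0, 0], "turn": [0, 0, -8.5]},
  {"jaw": -0.3, "translation": [0, 0, 0], "turn": [0, 0, -8.5]},
  {"jaw": -0.3, "translation": [0, 0, 0], "turn": [0, 0, -8.5]},
  {"jaw": -0.3, "translation": [0, 0, 0], "turn": [0, 0, -8.5]},
  {"jaw": -0.3, "translation": [0, 0, 0], "turn": [0, 0, -8.5]},
  {"jaw": -0.3, "translation": [0, 0, 0], "turn": [0, 0, -8.5]},
  {"jaw": -0.3, "translation": [0, 0, 0], "turn": [0, 0, -8.5]},
  {"jaw": -0.3, "translation": [0, 0, 0], "turn": [0, 0, -8.5]},
])

```text
time_s: 2.5
position: [0.5419, 0.0054, 0.2309]
tcp_rot: [-2.387, -2.041, 0.001]
force: [0.7, 0.3, 0.8]
grip_width: 0.0301
finger_force: 0.0
```

servo_tool([
  {"jaw": -0.3, "translation": [0, 0, 0], "turn": [0, 0, -8.5]},
  {"jaw": -0.3, "translation": [0, 0, 0], "turn": [0, 0, -8.5]},
  {"jaw": -0.3, "translation": [0, 0, 0], "turn": [0, 0, -8.5]},
  {"jaw": -0.3, "translation": [0, 0, 0], "turn": [0, 0, -8.5]},
  {"jaw": -0.3, "translation": [0, 0, 0], "turn": [0, 0, -8.5]},
  {"jaw": -0.3, "translation": [0, 0, 0], "turn": [0, 0, -8.5]},
  {"jaw": -0.3, "translation": [0, 0, 0], "turn": [0, 0, -8.5]},
  {"jaw": -0.3, "translation": [0, 0, 0], "turn": [0, 0, -8.5]},
  {"jaw": -0.3, "translation": [0, 0, 0], "turn": [0, 0, -8.5]},
  {"jaw": -0.3, "translation": [0, 0, 0], "turn": [0, 0, -8.5]},
  {"jaw": -0.3, "translation": [0, 0, 0], "turn": [0, 0, -8.5]},
  {"jaw": -0.3, "translation": [0, 0, 0], "turn": [0, 0, -8.5]},
])

```text
time_s: 3.7
position: [0.5419, 0.0054, 0.2309]
tcp_rot: [0.084, -3.14, -0.0]
force: [0.3, -0.1, 0.2]
grip_width: 0.0295
finger_force: 0.0
```

servo_tool([
  {"jaw": -0.3, "translation": [0, 0, 0], "turn": [0, 0, -8.5]},
  {"jaw": -0.3, "translation": [0, 0, 0], "turn": [0, 0, -8.5]},
  {"jaw": -0.3, "translation": [0, 0, 0], "turn": [0, 0, -8.5]},
  {"jaw": -0.3, "translation": [0, 0, 0], "turn": [0, 0, -8.5]},
  {"jaw": -0.3, "translation": [0, 0, 0], "turn": [0, 0, -8.5]},
  {"jaw": -0.3, "translation": [0, 0, 0], "turn": [0, 0, -8.5]},
  {"jaw": -0.3, "translation": [0, 0, 0], "turn": [0, 0, -8.5]},
  {"jaw": -0.3, "translation": [0, 0, 0], "turn": [0, 0, 0]},
  {"jaw": -0.3, "translation": [0, 0, 0], "turn": [0, 0, 0]},
])

```text
time_s: 4.6
position: [0.542, 0.0054, 0.231]
tcp_rot: [1.617, -2.693, -0.001]
force: [-0.0, -0.1, -0.5]
grip_width: 0.03
finger_force: 0.0
```

Run:
```python
from h import *
goto([.552,.022,.2],185.3)
print(get_obs()["joints"].round(3))
c=get_calibration("wrist"); cv2.imwrite("pics/w1.png",camera("wrist"));
a=np.radians(185.3)
print(c["vfov"],[proj("wrist",[.552+s*np.sin(np.radians(5.3))*-1,.022+s*np.cos(np.radians(5.3)),.124],c).round(1) for s in(-.035,0,.035)])
```

```text
t 4.6 pos [0.542  0.0054 0.231 ] phi 152.0 tilt [-0.001  0.    -1.   ] shift [-19.3  -1.1  31. ] turnz -33.3 F [-0.  -0.1 -0.5] w 0.03 ff 0.0
[-0.145  0.245  0.003  1.329  0.    -1.226]
61.04390461640509 [array([291.9, 215.8]), array([322.5, 259.5]), array([351.3, 300.5])]
```

View pics/w1.png

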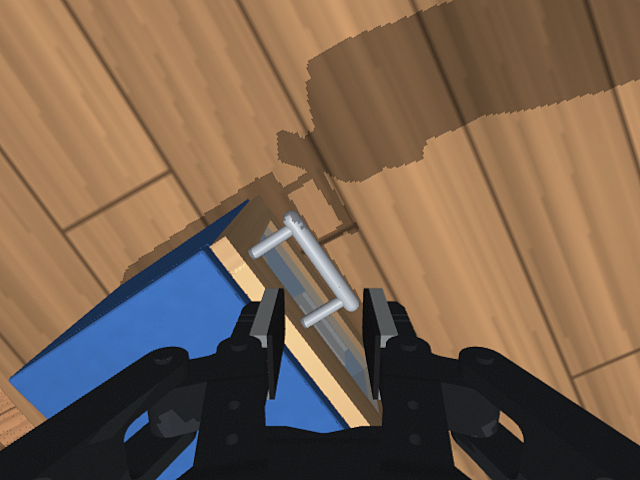

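The wrist view shows the bar from (290, 217) to (352, 305), within 2–5 px of the prediction. The jaw straddles it once turned and shifted.

servo_tool([
  {"jaw": -0.3, "translation": [0, 0, 0], "turn": [0, 0, -8.5]},
  {"jaw": -0.3, "translation": [0, 0, 0], "turn": [0, 0, -8.5]},
  {"jaw": -0.3, "translation": [0, 0, 0], "turn": [0, 0, -8.5]},
  {"jaw": -0.3, "translation": [0, 0, 0], "turn": [0, 0, -7.8]},
  {"jaw": -0.3, "translation": [-15.5, -11.5, 10], "turn": [0, 0, 0]},
  {"jaw": -0.3, "translation": [0, 0, 20], "turn": [0, 0, 0]},
  {"jaw": -0.3, "translation": [0, 0, 20], "turn": [0, 0, 0]},
  {"jaw": -0.3, "translation": [0, 0, 20], "turn": [0, 0, 0]},
  {"jaw": -0.3, "translation": [0, 0, 10], "turn": [0, 0, 0]},
  {"jaw": -0.3, "translation": [0, 0, 0], "turn": [0, 0, 0]},
])

```text
time_s: 5.65
position: [0.5514, 0.022, 0.1501]
tcp_rot: [2.323, -2.113, -0.003]
force: [-0.6, -0.6, 1.0]
grip_width: 0.0294
finger_force: 0.0
```

Run:
```python
from h import *
goto([.552,.022,.107],185.3)
```

```text
t 5.65 pos [0.5514 0.022  0.1501] phi -174.6 tilt [-0.002  0.    -1.   ] shift [ 0.1 -0.7 43.1] turnz -359.9 F [-0.6 -0.6  1. ] w 0.0294 ff 0.0
```

servo_tool([
  {"jaw": -0.3, "translation": [0, -0.5, 15], "turn": [0, 0, 0]},
  {"jaw": -0.3, "translation": [0, 0, 14], "turn": [0, 0, 0]},
  {"jaw": -0.3, "translation": [0, 0, 14], "turn": [0, 0, 0]},
  {"jaw": -0.3, "translation": [0, 0, 0], "turn": [0, 0, 0]},
])

```text
time_s: 6.05
position: [0.5522, 0.022, 0.1078]
tcp_rot: [2.324, -2.113, -0.002]
force: [0.1, -0.7, 0.1]
grip_width: 0.0298
finger_force: 0.0
```

servo_tool([
  {"jaw": -0.5, "translation": [0, 0, 0], "turn": [0, 0, 0]},
  {"jaw": -0.65, "translation": [0, 0, 0], "turn": [0, 0, 0]},
  {"jaw": -0.8, "translation": [0, 0, 0], "turn": [0, 0, 0]},
  {"jaw": -1, "translation": [0, 0, 0], "turn": [0, 0, 0]},
  {"jaw": -1, "translation": [0, 0, 0], "turn": [0, 0, 0]},
], force=20)

```text
time_s: 6.55
position: [0.5526, 0.0218, 0.1094]
tcp_rot: [-2.325, 2.112, -0.001]
force: [-2.6, -1.1, 5.6]
grip_width: 0.0099
finger_force: 19.9
```

Run:
```python
from h import *
goto([.552,.022,.107],-174.7)
```

```text
t 6.55 pos [0.5526 0.0218 0.1094] phi -174.5 tilt [ 0.001 -0.    -1.   ] shift [-0.2  0.5  2.4] turnz 0.2 F [-2.6 -1.1  5.6] w 0.0099 ff 19.9
```

servo_tool([
  {"jaw": -1, "translation": [-0.9, 2.9, -1], "turn": [0, 0, 1]},
  {"jaw": -1, "translation": [-0.9, 2.9, 0], "turn": [0, 0, 1]},
  {"jaw": -1, "translation": [-0.9, 2.9, 0], "turn": [0, 0, 1]},
  {"jaw": -1, "translation": [-0.9, 2.9, 0], "turn": [0, 0, 1]},
  {"jaw": -1, "translation": [-0.9, 2.9, 0], "turn": [0, 0, 1]},
])

```text
time_s: 7.05
position: [0.5376, 0.0253, 0.1095]
tcp_rot: [2.229, -2.213, 0.001]
force: [-1.8, -4.7, 0.2]
grip_width: 0.0097
finger_force: 20.2
```

Run:
```python
from h import *
goto([.552,.022,.107],-174.7)
```

```text
t 7.05 pos [0.5376 0.0253 0.1095] phi -179.6 tilt [ 0.    -0.001 -1.   ] shift [  3.4 -14.4   2.5] turnz -4.9 F [-1.8 -4.7  0.2] w 0.0097 ff 20.2
```

servo_tool([
  {"jaw": -1, "translation": [-1.8, 5.7, 0], "turn": [0, 0, 2]},
  {"jaw": -1, "translation": [-3.75, 11.4, 0], "turn": [0, 0, 4]},
  {"jaw": -1, "translation": [-3.75, 11.4, 0], "turn": [0, 0, 4]},
  {"jaw": -1, "translation": [-3.75, 11.4, 0], "turn": [0, 0, 4]},
  {"jaw": -1, "translation": [-3.75, 11.4, 0], "turn": [0, 0, 4]},
  {"jaw": -1, "translation": [-3.75, 11.4, 0], "turn": [0, 0, 4]},
  {"jaw": -1, "translation": [-3.75, 11.4, 0], "turn": [0, 0, 4]},
])

```text
time_s: 7.75
position: [0.469, 0.0627, 0.1094]
tcp_rot: [1.671, -2.66, 0.001]
force: [-1.4, -3.0, 1.7]
grip_width: 0.0101
finger_force: 20.3
```

Run:
```python
from h import *
o=get_obs();p,_=phi();th=np.radians((185.5-p)%360);print(np.degrees(th))
a=np.radians(5.3)-th;R=np.array([[np.cos(a),-np.sin(a)],[np.sin(a),np.cos(a)]])
goto([*(np.array([.5851,.1907])+R@[-.048,-.165]),.1095])
```

```text
31.216779268838792
t 7.75 pos [0.469  0.0627 0.1094] phi 154.3 tilt [-0.    -0.001 -1.   ] shift [-0.8 -0.5 -0.1] turnz None F [-1.4 -3.   1.7] w 0.0101 ff 20.3
```

servo_tool([
  {"jaw": -1, "translation": [-3.75, 11.4, 0], "turn": [0, 0, 4]},
  {"jaw": -1, "translation": [-3.75, 11.4, 0], "turn": [0, 0, 4]},
  {"jaw": -1, "translation": [-3.75, 11.4, 0], "turn": [0, 0, 4]},
  {"jaw": -1, "translation": [-3.75, 11.4, 0], "turn": [0, 0, 4]},
  {"jaw": -1, "translation": [-3.75, 11.4, 0], "turn": [0, 0, 4]},
  {"jaw": -1, "translation": [-3.75, 11.4, 0], "turn": [0, 0, 4]},
  {"jaw": -1, "translation": [-3.75, 11.4, 0], "turn": [0, 0, 4]},
  {"jaw": -1, "translation": [-3.75, 11.4, 0], "turn": [0, 0, 4]},
  {"jaw": -1, "translation": [-3.75, 11.4, 0], "turn": [0, 0, 4]},
  {"jaw": -1, "translation": [-3.75, 11.4, 0], "turn": [0, 0, 4]},
  {"jaw": -1, "translation": [-3.75, 11.4, 0], "turn": [0, 0, 4]},
  {"jaw": -1, "translation": [-3.75, 11.4, 0], "turn": [0, 0, 4]},
])

```text
time_s: 8.95
position: [0.4114, 0.1909, 0.1094]
tcp_rot: [0.446, -3.109, -0.001]
force: [-1.9, -0.7, 1.4]
grip_width: 0.0103
finger_force: 20.3
```

servo_tool([
  {"jaw": -1, "translation": [-3.75, 11.4, 0], "turn": [0, 0, 4]},
  {"jaw": -1, "translation": [-3.75, 11.4, 0], "turn": [0, 0, 4]},
  {"jaw": -1, "translation": [-1.8, 5.7, 0], "turn": [0, 0, 2]},
  {"jaw": -1, "translation": [0, 0, 0], "turn": [0, 0, 0]},
  {"jaw": -1, "translation": [0, 0, 0], "turn": [0, 0, 0]},
])

```text
time_s: 9.45
position: [0.414, 0.2203, 0.1094]
tcp_rot: [0.181, -3.135, -0.001]
force: [-6.1, 1.2, 4.6]
grip_width: 0.0095
finger_force: 20.6
```

Run:
```python
from h import *
o=get_obs();p,_=phi();th=np.radians((185.5-p)%360);print(np.degrees(th))
a=np.radians(5.3)-th;R=np.array([[np.cos(a),-np.sin(a)],[np.sin(a),np.cos(a)]])
goto([*(np.array([.5851,.1907])+R@[-.048,-.165]),.1095])
```

```text
88.89650254817883
t 9.45 pos [0.414  0.2203 0.1094] phi 96.6 tilt [-0.001  0.001 -1.   ] shift [-1.7 -0.5 -0.1] turnz None F [-6.1  1.2  4.6] w 0.0095 ff 20.6
```

servo_tool([
  {"jaw": -0.6, "translation": [0, 0, 0], "turn": [0, 0, 0]},
  {"jaw": -0.3, "translation": [0, 0, 0], "turn": [0, 0, 0]},
  {"jaw": -0.3, "translation": [0, 0, 0], "turn": [0, 0, 0]},
  {"jaw": -0.3, "translation": [0, 0, -15], "turn": [0, 0, 0]},
  {"jaw": -0.3, "translation": [0, 0, -25], "turn": [0, 0, 0]},
  {"jaw": -0.3, "translation": [0, 0, -30], "turn": [0, 0, 0]},
  {"jaw": 0.6, "translation": [0, 0, -30], "turn": [0, 0, -8]},
  {"jaw": 0.6, "translation": [0, 0, 0], "turn": [0, 0, -8]},
  {"jaw": 0.6, "translation": [0, 0, 0], "turn": [0, 0, -8]},
  {"jaw": 0.6, "translation": [0, 0, 0], "turn": [0, 0, -8]},
  {"jaw": 0.6, "translation": [0, 0, 0], "turn": [0, 0, -8]},
  {"jaw": 0.6, "translation": [0, 0, 0], "turn": [0, 0, -8]},
])

```text
time_s: 10.65
position: [0.4151, 0.2199, 0.2093]
tcp_rot: [-1.446, 2.788, -0.0]
force: [-0.2, -0.5, 1.1]
grip_width: 0.0683
finger_force: 0.0
```

servo_tool([
  {"jaw": 0.6, "translation": [0, 0, 0], "turn": [0, 0, -8]},
  {"jaw": 0.6, "translation": [0, 0, 0], "turn": [0, 0, -8]},
  {"jaw": 0.6, "translation": [0, 0, 0], "turn": [0, 0, -8]},
  {"jaw": 0.6, "translation": [0, 0, 0], "turn": [0, 0, -8]},
  {"jaw": 0.6, "translation": [0, 0, 0], "turn": [0, 0, -8]},
  {"jaw": 0.6, "translation": [0, 0, 0], "turn": [0, 0, -2]},
  {"jaw": 0.6, "translation": [20, 2, 0], "turn": [0, 0, 0]},
  {"jaw": 0.6, "translation": [42, 5, 0], "turn": [0, 0, 0]},
  {"jaw": 0.6, "translation": [42, 5, 0], "turn": [0, 0, 0]},
  {"jaw": 0.6, "translation": [42, 5, 0], "turn": [0, 0, 0]},
  {"jaw": 0.6, "translation": [42, 5, 0], "turn": [0, 0, 0]},
  {"jaw": 0.6, "translation": [42, 5, 0], "turn": [0, 0, 0]},
])

```text
time_s: 11.85
position: [0.414, -0.0133, 0.2095]
tcp_rot: [-2.344, 2.091, -0.001]
force: [1.3, -0.1, 0.7]
grip_width: 0.0684
finger_force: 0.0
```

servo_tool([
  {"jaw": 0.6, "translation": [42, 6, 0], "turn": [0, 0, 0]},
  {"jaw": 0.6, "translation": [42, 6, 0], "turn": [0, 0, 0]},
  {"jaw": 0.6, "translation": [42, 6, 0], "turn": [0, 0, 0]},
  {"jaw": 0.6, "translation": [42, 6, 0], "turn": [0, 0, 0]},
  {"jaw": 0.6, "translation": [42, 6, 0], "turn": [0, 0, 0]},
  {"jaw": 0.6, "translation": [42, 6, 0], "turn": [0, 0, 0]},
  {"jaw": 0.6, "translation": [20, 6, 0], "turn": [0, 0, 0]},
  {"jaw": 0.6, "translation": [0, 0, 0], "turn": [0, 0, 0]},
])

```text
time_s: 12.65
position: [0.4028, -0.2894, 0.2087]
tcp_rot: [2.34, -2.095, -0.0]
force: [0.5, -0.3, -0.6]
grip_width: 0.0682
finger_force: 0.0
```

Run:
```python
from h import *
goto([.4066,-.2986,.045],-174.)
c=get_calibration("wrist"); w=camera("wrist"); t=camera("top"); cv2.imwrite("pics/t2.png",t); cv2.imwrite("pics/w2.png",w)
print(proj("wrist",[.4066,-.2986,.08],c))
a=cv2.resize(t[130:300,200:370],(600,600),interpolation=2)
cv2.imwrite("pics/two.png",cv2.resize(np.hstack([w,cv2.resize(a,(480,480))]),(800,343)))
```

```text
t 12.65 pos [ 0.4028 -0.2894  0.2087] phi -173.7 tilt [-0. -0. -1.] shift [  9.5  -2.9 163.7] turnz 0.3 F [ 0.5 -0.3 -0.6] w 0.0682 ff 0.0
[320.79126709 209.36039988]
```

View pics/two.png

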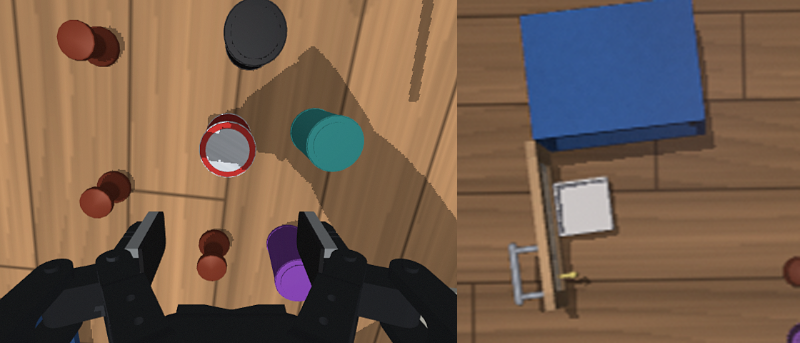

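The wrist view shows the red tin's lid at about (319, 208), matching the prediction of (321, 209). The top crop shows the open door with the white-grey rack at about (262, 233). I'll grasp the tin and measure the rack.

servo_tool([
  {"jaw": 0.6, "translation": [9, -2.5, 10], "turn": [0, 0, 0]},
  {"jaw": 0.6, "translation": [0, 0, 30], "turn": [0, 0, 0]},
  {"jaw": 0.6, "translation": [0, 0, 35], "turn": [0, 0, 0]},
  {"jaw": 0.6, "translation": [0, 0, 35], "turn": [0, 0, 0]},
  {"jaw": 0.6, "translation": [0, 0, 30], "turn": [0, 0, 0]},
  {"jaw": 0.6, "translation": [0, 0, 22], "turn": [0, 0, 0]},
  {"jaw": 0.6, "translation": [0, 0, 0], "turn": [0, 0, 0]},
  {"jaw": 0.4, "translation": [0, 0, 0], "turn": [0, 0, 0]},
  {"jaw": 0.2, "translation": [0, 0, 0], "turn": [0, 0, 0]},
  {"jaw": 0.1, "translation": [0, 0, 0], "turn": [0, 0, 0]},
  {"jaw": 0.1, "translation": [0, 0, 0], "turn": [0, 0, 0]},
], force=35)

```text
time_s: 13.85
position: [0.4073, -0.2956, 0.0483]
tcp_rot: [-2.344, 2.092, -0.003]
force: [0.3, 0.7, 4.5]
grip_width: 0.0531
finger_force: 37.5
```

Run:
```python
from h import *
goto([.4066,-.2986,.045],-174.)
im=cv2.imread("pics/t2.png"); h=cv2.cvtColor(im,cv2.COLOR_BGR2HSV)
m=cv2.inRange(h,(0,0,130),(180,50,255)); s=np.zeros_like(m); s[205:260,245:290]=m[205:260,245:290]
for a,c,l in blobs(s,60):
    ct=max(cv2.findContours(l.astype(np.uint8),0,1)[0],key=cv2.contourArea)
    for z in(.052,):
        W=np.array([plane("top",*p[0],z)[:2]*1000 for p in ct],np.float32); print(a,c,cv2.minAreaRect(W))
for th in(87,89,91):
    a=np.radians(5.3-th);R=np.array([[np.cos(a),-np.sin(a)],[np.sin(a),np.cos(a)]])
    print(th,"rack",np.array([.5851,.1907])+R@[.04,-.085])
```

```text
t 13.85 pos [ 0.4073 -0.2956  0.0483] phi -173.5 tilt [ 0.002 -0.001 -1.   ] shift [2.9 1.1 3.3] turnz 0.5 F [0.3 0.7 4.5] w 0.0531 ff 37.5
629 [263.0, 232.1] ((503.5026550292969, 140.9219970703125), (72.60774993896484, 72.5069808959961), 6.607362270355225)
87 rack [0.50676456 0.13884869]
89 rack [0.50500269 0.14161415]
91 rack [0.50333841 0.1444394 ]
```

servo_tool([
  {"jaw": 0.1, "translation": [0, 0, -8], "turn": [0, 0, 0]},
  {"jaw": 0.1, "translation": [0, 0, -20], "turn": [0, 0, 0]},
  {"jaw": 0.1, "translation": [0, 0, -35], "turn": [0, 0, 0]},
  {"jaw": 0.1, "translation": [0, 0, -35], "turn": [0, 0, 0]},
  {"jaw": 0.1, "translation": [0, 0, -10], "turn": [0, 0, 0]},
  {"jaw": 0.1, "translation": [0, 0, 0], "turn": [0, 0, 0]},
  {"jaw": 0.1, "translation": [0, 0, 0], "turn": [0, 0, 0]},
])

```text
time_s: 14.55
position: [0.4063, -0.2948, 0.1543]
tcp_rot: [-2.344, 2.092, 0.002]
force: [-0.5, 0.2, -2.8]
grip_width: 0.0531
finger_force: 37.7
```

Run:
```python
from h import *
o=get_obs();c=get_calibration("wrist"); w=camera("wrist"); cv2.imwrite("pics/w3.png",w)
h=cv2.cvtColor(w,cv2.COLOR_BGR2HSV)
m=cv2.inRange(h,(0,100,70),(8,255,255))|cv2.inRange(h,(172,100,70),(180,255,255))
z=o["position"][2]-.0483+.08
ct=[k for k in cv2.findContours(m,0,1)[0] if cv2.contourArea(k)>200]
R=phi()[1]
for k in ct:
    print(cv2.contourArea(k),cv2.minEnclosingCircle(k),cv2.boundingRect(k))
    (u,v),_=cv2.minEnclosingCircle(k); p=plane("wrist",u,v,z,c); print("tool frame",(R.T@(p-o["position"])*1000).round(1))
print("expected px, centred",proj("wrist",[*o["position"][:2],z],c))
goto([.504,.141,.16],-173.5)
```

```text
1917.5 ((101.5, 324.5), 27.613502502441406) (75, 301, 54, 48)
tool frame [ 10.4 -68.5 -31.8]
1051.5 ((134.0, 294.0), 26.925922393798828) (109, 269, 52, 48)
tool frame [ 20.4 -57.3 -31.8]
21091.0 ((322.7934875488281, 351.4504699707031), 89.95621490478516) (238, 264, 172, 169)
tool frame [  1.   -1.4 -31.7]
4917.0 ((326.0098571777344, 279.01361083984375), 71.1848373413086) (255, 208, 142, 85)
tool frame [ 25.2  -0.4 -31.7]
1466.0 ((107.69832611083984, 63.25698471069336), 34.977752685546875) (88, 30, 51, 67)
tool frame [ 83.8 -55.5 -31.9]
3427.5 ((61.0, 52.0), 37.20225143432617) (29, 17, 66, 70)
tool frame [ 86.4 -66.8 -32. ]
expected px, centred [327.4342909  354.35467638]
t 14.6 pos [ 0.4062 -0.2946  0.1539] phi -173.5 tilt [-0.002  0.002 -1.   ] shift [-421.8 -146.5   -5.6] turnz 0.0 F [ 0.2  0.4 -2.4] w 0.0532 ff 37.7
```

View pics/w3.png

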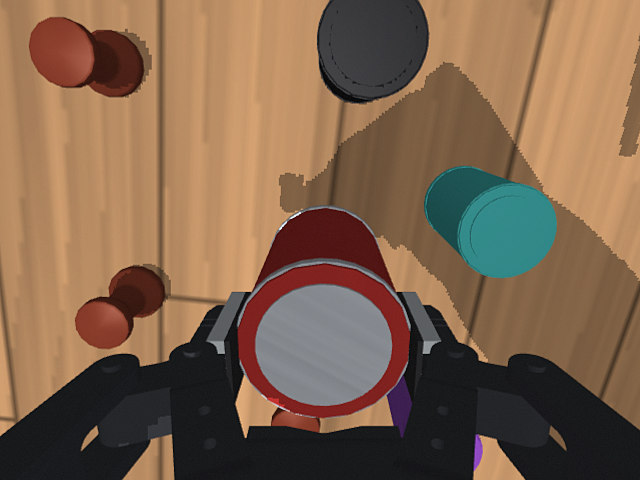

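The picture shows the tin held upright between the pads. The lid centre is at about (324, 339), roughly 15 px above centred, so it sits about 4 mm off along tool +x.

servo_tool([
  {"jaw": 0.1, "translation": [-12, -4, 0], "turn": [0, 0, 0]},
  {"jaw": 0.1, "translation": [-26, -9, 0], "turn": [0, 0, 0]},
  {"jaw": 0.1, "translation": [-38, -13, 0], "turn": [0, 0, 0]},
  {"jaw": 0.1, "translation": [-38, -13, 0], "turn": [0, 0, 0]},
  {"jaw": 0.1, "translation": [-38, -13, 0], "turn": [0, 0, 0]},
  {"jaw": 0.1, "translation": [-38, -13, 0], "turn": [0, 0, 0]},
  {"jaw": 0.1, "translation": [-38, -13, 0], "turn": [0, 0, 0]},
  {"jaw": 0.1, "translation": [-38, -13, 0], "turn": [0, 0, 0]},
  {"jaw": 0.1, "translation": [-38, -13, 0], "turn": [0, 0, 0]},
  {"jaw": 0.1, "translation": [-38, -13, 0], "turn": [0, 0, 0]},
  {"jaw": 0.1, "translation": [-38, -13, 0], "turn": [0, 0, 0]},
  {"jaw": 0.1, "translation": [-26, -9, 0], "turn": [0, 0, 0]},
])

```text
time_s: 15.8
position: [0.498, 0.1269, 0.1541]
tcp_rot: [2.345, -2.089, -0.003]
force: [0.9, 0.7, -2.0]
grip_width: 0.0529
finger_force: 37.7
```

servo_tool([
  {"jaw": 0.1, "translation": [-12, -4, 0], "turn": [0, 0, 0]},
  {"jaw": 0.1, "translation": [0, 0, 0], "turn": [0, 0, 0]},
  {"jaw": 0.1, "translation": [0, 0, 0], "turn": [0, 0, 0]},
])

```text
time_s: 16.1
position: [0.5008, 0.1361, 0.1547]
tcp_rot: [2.344, -2.09, -0.001]
force: [-0.4, -0.1, -1.3]
grip_width: 0.0528
finger_force: 37.7
```

Run:
```python
from h import *
goto([.5035,.145,.16],-173.6)
o=get_obs();c=get_calibration("wrist"); w=camera("wrist"); cv2.imwrite("pics/w4.png",w)
s=camera("side"); cv2.imwrite("pics/s4.png",s)
cv2.imwrite("pics/v4.png",np.hstack([cv2.resize(w,(400,300)),cv2.resize(s[180:360,180:420],(400,300),interpolation=2)]))
```

```text
t 16.1 pos [0.5008 0.1361 0.1547] phi -173.5 tilt [-0.001 -0.    -1.   ] shift [-8.5 -3.7 -5.4] turnz 0.1 F [-0.4 -0.1 -1.3] w 0.0528 ff 37.7
```

View pics/v4.png

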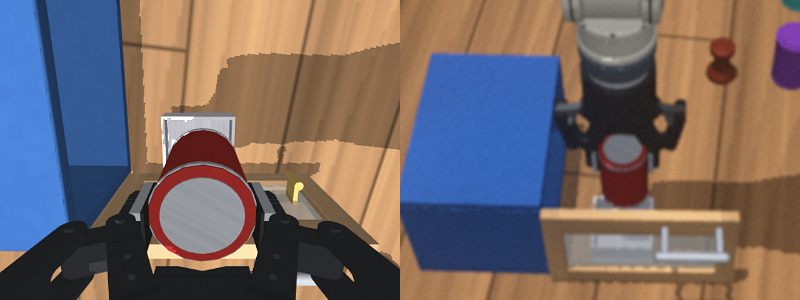

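The wrist view (at 400 px scale) shows the rack's far edge from (162, 113) to (236, 116) behind the tin, and the lid at about (203, 213). The side view shows the tin above the rack, behind the door. I'll compute the rack-to-tin offset from this one camera.

Run:
```python
from h import *
w=cv2.imread("pics/w4.png"); o=get_obs(); c=get_calibration("wrist"); R=phi()[1]
h=cv2.cvtColor(w,cv2.COLOR_BGR2HSV)
tf=lambda u,v,z:(R.T@(plane("wrist",u,v,z,c)-o["position"])*1000).round(1)
m=cv2.inRange(h,(0,0,120),(180,45,255)); m[:170]=0;m[235:]=0;m[:,:245]=0;m[:,395:]=0
for a,cc,l in blobs(m,40):
    ys,xs=np.where(l); print("rack",a,xs.min(),xs.max(),ys.min(),ys.max())
    for f in (lambda x,y:x+y, lambda x,y:y-x): i=np.argmin(f(xs,ys)); print((xs[i],ys[i]),tf(xs[i],ys[i],.052))
# lid grey disc
z=o["position"][2]-.0483+.08
m=cv2.inRange(h,(0,0,100),(180,50,220)); m[:265]=0; m[415:]=0; m[:,:240]=0; m[:,405:]=0
b=max(blobs(m),key=lambda t:t[0]); k=max(cv2.findContours(b[2].astype(np.uint8),0,1)[0],key=cv2.contourArea)
e=cv2.fitEllipse(cv2.convexHull(k)); print("lid",b[0],e,tf(*e[0],z), "r mm",np.ptp([tf(e[0][0]+s*max(e[1])/2,e[0][1],z)[1] for s in(-1,1)])/2)
```

```text
rack 4056 258 376 180 234
(np.int64(263), np.int64(181)) [ 33.  -37.6 103. ]
(np.int64(371), np.int64(181)) [ 32.9  27.7 103.1]
lid 13057 ((323.21368408203125, 344.42095947265625), (121.76515197753906, 136.4441680908203), 91.03375244140625) [  3.4  -1.3 -31.7] r mm 21.05
```

servo_tool([
  {"jaw": 0.1, "translation": [-7.3, -3.7, 0], "turn": [0, 0, 0]},
  {"jaw": 0.1, "translation": [0, 0, 10], "turn": [0, 0, 0]},
  {"jaw": 0.1, "translation": [0, 0, 15], "turn": [0, 0, 0]},
  {"jaw": 0.1, "translation": [0, 0, 10], "turn": [0, 0, 0]},
  {"jaw": 0.1, "translation": [0, 0, 8], "turn": [0, 0, 0]},
  {"jaw": 0.1, "translation": [0, 0, 5], "turn": [0, 0, 0]},
  {"jaw": 0.1, "translation": [0, 0, 3], "turn": [0, 0, 0]},
  {"jaw": 0.1, "translation": [0, 0, 3], "turn": [0, 0, 0]},
  {"jaw": 0.1, "translation": [0, 0, 3], "turn": [0, 0, 0]},
  {"jaw": 0.1, "translation": [0, 0, 0], "turn": [0, 0, 0]},
])

```text
time_s: 17.2
position: [0.5042, 0.144, 0.0981]
tcp_rot: [2.344, -2.092, -0.0]
force: [-0.3, 0.3, -2.7]
grip_width: 0.0533
finger_force: 37.6
```

Run:
```python
from h import *
goto([.5033,.1436,.0783],-173.5)
```

```text
t 17.2 pos [0.5042 0.144  0.0981] phi -173.5 tilt [-0. -0. -1.] shift [ 0.3  1.  19.8] turnz 0.0 F [-0.3  0.3 -2.7] w 0.0533 ff 37.6
```

servo_tool([
  {"jaw": 0.1, "translation": [0, 0, 4], "turn": [0, 0, 0]},
  {"jaw": 0.1, "translation": [0, 0, 4], "turn": [0, 0, 0]},
  {"jaw": 0.1, "translation": [0, 0, 4], "turn": [0, 0, 0]},
  {"jaw": 0.1, "translation": [0, 0, 3], "turn": [0, 0, 0]},
  {"jaw": 0.1, "translation": [0, 0, 2], "turn": [0, 0, 0]},
  {"jaw": 0.1, "translation": [0, 0, 1], "turn": [0, 0, 0]},
  {"jaw": 0.1, "translation": [0, 0, 1], "turn": [0, 0, 0]},
  {"jaw": 0.1, "translation": [0, 0, 0], "turn": [0, 0, 0]},
])

```text
time_s: 18.0
position: [0.5043, 0.144, 0.0792]
tcp_rot: [2.344, -2.092, -0.0]
force: [0.0, 0.4, -2.6]
grip_width: 0.053
finger_force: 37.6
```

Run:
```python
from h import *
goto([.5033,.1436,.0783],-173.5)
```

```text
t 18.0 pos [0.5043 0.144  0.0792] phi -173.5 tilt [-0. -0. -1.] shift [0.3 1.  0.9] turnz 0.0 F [ 0.   0.4 -2.6] w 0.053 ff 37.6
```

servo_tool([
  {"jaw": 0.1, "translation": [0, 0, 0.7], "turn": [0, 0, 0]},
  {"jaw": 0.1, "translation": [0, 0, 0.7], "turn": [0, 0, 0]},
  {"jaw": 0.1, "translation": [0, 0, 0], "turn": [0, 0, 0]},
])

```text
time_s: 18.3
position: [0.5045, 0.144, 0.0783]
tcp_rot: [-2.344, 2.091, -0.001]
force: [-1.6, 0.2, 2.5]
grip_width: 0.0527
finger_force: 38.2
```

servo_tool([
  {"jaw": 0.27, "translation": [0, 0, 0], "turn": [0, 0, 0]},
  {"jaw": 0.35, "translation": [0, 0, 0], "turn": [0, 0, 0]},
  {"jaw": 0.6, "translation": [0, 0, 0], "turn": [0, 0, 0]},
  {"jaw": 0.6, "translation": [0, 0, 0], "turn": [0, 0, 0]},
  {"jaw": 0.6, "translation": [0, 0, 0], "turn": [0, 0, 0]},
  {"jaw": 0.6, "translation": [0, 0, 0], "turn": [0, 0, 0]},
  {"jaw": 0.6, "translation": [0, 0, -10], "turn": [0, 0, 0]},
  {"jaw": 0.6, "translation": [0, 0, -20], "turn": [0, 0, 0]},
  {"jaw": 0.6, "translation": [0, 0, -35], "turn": [0, 0, 0]},
  {"jaw": 0.6, "translation": [0, 0, -35], "turn": [0, 0, 0]},
  {"jaw": 0.6, "translation": [0, 0, -30], "turn": [0, 0, 0]},
])

```text
time_s: 19.4
position: [0.5043, 0.144, 0.2106]
tcp_rot: [-2.343, 2.091, -0.002]
force: [0.8, -1.1, 0.7]
grip_width: 0.0683
finger_force: 0.0
```

Run:
```python
from h import *
goto([.414,.2203,.209],96.6)
c=get_calibration("wrist");w=camera("wrist"); t=camera("side"); cv2.imwrite("pics/w5.png",w); cv2.imwrite("pics/s5.png",t)
cv2.imwrite("pics/v5.png",np.hstack([cv2.resize(w,(400,300)),cv2.resize(t[180:360,180:420],(400,300),interpolation=2)]))
print(proj("wrist",[.414,.2203,.124],c))
```

```text
t 19.4 pos [0.5043 0.144  0.2106] phi -173.5 tilt [ 0.002  0.    -1.   ] shift [-86.   81.1   1.4] turnz -270.1 F [ 0.8 -1.1  0.7] w 0.0683 ff 0.0
[450.41763217 367.72403768]
```

View pics/v5.png

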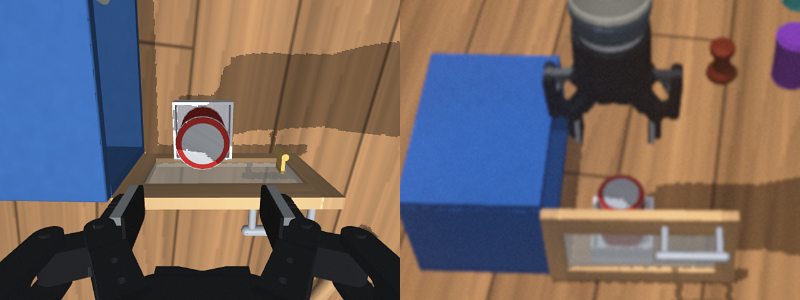

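The tin stands upright in the rack, and in the wrist view the bar is at about (448, 370), matching the prediction of (450, 368). So the door has not moved, and I'll regrip the handle.

servo_tool([
  {"jaw": 0.6, "translation": [-20, 20, 0], "turn": [0, 0, 0]},
  {"jaw": -0.3, "translation": [-33, 30.5, 0], "turn": [0, 0, 0]},
  {"jaw": -0.3, "translation": [-33, 30.5, 0], "turn": [0, 0, 0]},
  {"jaw": -0.3, "translation": [0, 0, 0], "turn": [0, 0, 8]},
  {"jaw": -0.3, "translation": [0, 0, 0], "turn": [0, 0, 8]},
  {"jaw": -0.3, "translation": [0, 0, 0], "turn": [0, 0, 8]},
  {"jaw": -0.3, "translation": [0, 0, 0], "turn": [0, 0, 8]},
  {"jaw": -0.3, "translation": [0, 0, 0], "turn": [0, 0, 8]},
  {"jaw": -0.3, "translation": [0, 0, 0], "turn": [0, 0, 8]},
  {"jaw": -0.3, "translation": [0, 0, 0], "turn": [0, 0, 8]},
  {"jaw": -0.3, "translation": [0, 0, 0], "turn": [0, 0, 8]},
  {"jaw": -0.3, "translation": [0, 0, 0], "turn": [0, 0, 8]},
])

```text
time_s: 20.7
position: [0.4139, 0.2202, 0.2079]
tcp_rot: [0.658, -3.072, 0.0]
force: [0.6, 1.1, -0.1]
grip_width: 0.03
finger_force: 0.0
```

servo_tool([
  {"jaw": -0.3, "translation": [0, 0, 0], "turn": [0, 0, 8]},
  {"jaw": -0.3, "translation": [0, 0, 0], "turn": [0, 0, 8]},
  {"jaw": -0.3, "translation": [0, 0, 0], "turn": [0, 0, 2]},
  {"jaw": -0.3, "translation": [0, 0, 0], "turn": [0, 0, 0]},
  {"jaw": -0.3, "translation": [0, 0, 0], "turn": [0, 0, 0]},
])

```text
time_s: 21.2
position: [0.414, 0.2202, 0.2079]
tcp_rot: [0.181, -3.136, 0.0]
force: [-0.7, -0.5, -0.9]
grip_width: 0.0297
finger_force: 0.0
```

Run:
```python
from h import *
goto([.414,.2203,.108],96.6)
c=get_calibration("wrist");w=camera("wrist");cv2.imwrite("pics/w6.png",w)
print([proj("wrist",[.414+s*np.cos(np.radians(6.4)),.2203+s*np.sin(np.radians(6.4)),.124],c).round() for s in(-.035,.035)])
h=cv2.cvtColor(w,cv2.COLOR_BGR2HSV);m=cv2.inRange(h,(90,5,120),(130,90,255))
for a,cc,l in blobs(m,150): ys,xs=np.where(l); print(a,cc,xs.min(),xs.max(),ys.min(),ys.max())
```

```text
t 21.2 pos [0.414  0.2202 0.2079] phi 96.6 tilt [-0. -0. -1.] shift [-0.1  0.1 99.9] turnz -0.0 F [-0.7 -0.5 -0.9] w 0.0297 ff 0.0
[array([322., 182.]), array([322., 297.])]
1931 [318.8, 258.9] 283 331 180 307
420 [287.2, 193.6] 260 315 190 198
657 [190.1, 278.7] 166 236 270 310
1301 [190.6, 340.4] 159 218 325 358
```

servo_tool([
  {"jaw": -0.3, "translation": [0, 0, 30], "turn": [0, 0, 0]},
  {"jaw": -0.3, "translation": [0, 0, 30], "turn": [0, 0, 0]},
  {"jaw": -0.3, "translation": [0, 0, 25], "turn": [0, 0, 0]},
  {"jaw": -0.3, "translation": [0, 0, 13], "turn": [0, 0, 0]},
  {"jaw": -0.5, "translation": [0, 0, 0], "turn": [0, 0, 0]},
  {"jaw": -0.65, "translation": [0, 0, 0], "turn": [0, 0, 0]},
  {"jaw": -0.8, "translation": [0, 0, 0], "turn": [0, 0, 0]},
  {"jaw": -1, "translation": [0, 0, 0], "turn": [0, 0, 0]},
  {"jaw": -1, "translation": [0, 0, 0], "turn": [0, 0, 0]},
], force=20)

```text
time_s: 22.15
position: [0.4146, 0.2204, 0.1106]
tcp_rot: [-0.178, 3.135, 0.001]
force: [-0.4, -0.5, 1.4]
grip_width: 0.0101
finger_force: 20.2
```

servo_tool([
  {"jaw": -1, "translation": [0.7, -2.9, 0], "turn": [0, 0, -1]},
  {"jaw": -1, "translation": [1.45, -5.8, 0], "turn": [0, 0, -2]},
  {"jaw": -1, "translation": [2.2, -8.7, 0], "turn": [0, 0, -3]},
  {"jaw": -1, "translation": [2.2, -8.7, 0], "turn": [0, 0, -3]},
  {"jaw": -1, "translation": [2.2, -8.7, 0], "turn": [0, 0, -3]},
  {"jaw": -1, "translation": [2.2, -8.7, 0], "turn": [0, 0, -3]},
  {"jaw": -1, "translation": [2.2, -8.7, 0], "turn": [0, 0, -3]},
  {"jaw": -1, "translation": [2.2, -8.7, 0], "turn": [0, 0, -3]},
  {"jaw": -1, "translation": [2.2, -8.7, 0], "turn": [0, 0, -3]},
  {"jaw": -1, "translation": [2.2, -8.7, 0], "turn": [0, 0, -3]},
])

```text
time_s: 23.15
position: [0.42, 0.1399, 0.1104]
tcp_rot: [-0.91, 3.007, -0.0]
force: [-2.8, 0.4, 6.0]
grip_width: 0.0104
finger_force: 20.6
```

```bash
cat > d.py <<'E'
from h import *
o=get_obs();p,_=phi()
H=np.array([.5851,.1907]); d=o["position"][:2]-H
th0=np.arctan2(-.165,-.048)+np.radians(5.3); th=(th0-np.arctan2(d[1],d[0]))%(2*np.pi)
if th>6: th-=2*np.pi
print("door deg by pos",np.degrees(th).round(2),"by yaw",(185.5-p)%360,"r",np.hypot(*d)*1000)
a=np.radians(5.3)-th; print("normal force inward(on tool)",o["force"][:2]@[np.cos(a),np.sin(a)])
R=np.array([[np.cos(a),-np.sin(a)],[np.sin(a),np.cos(a)]]); goto([*(H+R@[-.048,-.165]),.1095])
E
python3 d.py
```

```text
door deg by pos 61.99 by yaw 61.81431580666077 r 172.7188870781096
normal force inward(on tool) -1.8321549714732877
t 23.15 pos [0.42   0.1399 0.1104] phi 123.7 tilt [ 0. -0. -1.] shift [-0.8 -0.3  0.9] turnz None F [-2.8  0.4  6. ] w 0.0104 ff 20.6
```

servo_tool([
  {"jaw": -1, "translation": [2.2, -8.7, 0], "turn": [0, 0, -3]},
  {"jaw": -1, "translation": [2.2, -8.7, 0], "turn": [0, 0, -3]},
  {"jaw": -1, "translation": [2.2, -8.7, 0], "turn": [0, 0, -3]},
  {"jaw": -1, "translation": [2.2, -8.7, 0], "turn": [0, 0, -3]},
  {"jaw": -1, "translation": [2.2, -8.7, 0], "turn": [0, 0, -3]},
  {"jaw": -1, "translation": [2.2, -8.7, 0], "turn": [0, 0, -3]},
  {"jaw": -1, "translation": [2.2, -8.7, 0], "turn": [0, 0, -3]},
  {"jaw": -1, "translation": [2.2, -8.7, 0], "turn": [0, 0, -3]},
  {"jaw": -1, "translation": [2.2, -8.7, 0], "turn": [0, 0, -3]},
  {"jaw": -1, "translation": [2.2, -8.7, 0], "turn": [0, 0, -3]},
  {"jaw": -1, "translation": [2.2, -8.7, 0], "turn": [0, 0, -3]},
  {"jaw": -1, "translation": [2.2, -8.7, 0], "turn": [0, 0, -3]},
])

```text
time_s: 24.35
position: [0.4818, 0.0533, 0.1104]
tcp_rot: [1.793, -2.578, 0.002]
force: [-4.3, -3.7, 6.7]
grip_width: 0.01
finger_force: 20.7
```

servo_tool([
  {"jaw": -1, "translation": [2.2, -8.7, 0], "turn": [0, 0, -3]},
  {"jaw": -1, "translation": [2.2, -8.7, 0], "turn": [0, 0, -3]},
  {"jaw": -1, "translation": [2.2, -8.7, 0], "turn": [0, 0, -3]},
  {"jaw": -1, "translation": [1.45, -5.8, 0], "turn": [0, 0, -2]},
  {"jaw": -1, "translation": [0.8, -2.9, 0], "turn": [0, 0, -1]},
  {"jaw": -1, "translation": [0.8, -2.9, 0], "turn": [0, 0, -1]},
  {"jaw": -1, "translation": [0, 0, 0], "turn": [0, 0, 0]},
])

```text
time_s: 25.05
position: [0.5161, 0.0337, 0.1105]
tcp_rot: [2.071, -2.36, 0.004]
force: [-2.5, -7.5, 6.8]
grip_width: 0.0098
finger_force: 20.7
```

```bash
python3 d.py
```

```text
door deg by pos 12.82 by yaw 12.972970887723307 r 171.51141744213692
normal force inward(on tool) -1.4603337858041678
t 25.05 pos [0.5161 0.0337 0.1105] phi 172.5 tilt [ 0.    -0.003 -1.   ] shift [0.3 0.1 1. ] turnz None F [-2.5 -7.5  6.8] w 0.0098 ff 20.7
```

servo_tool([
  {"jaw": -1, "translation": [1.6, -5.7, 0], "turn": [0, 0, -2]},
  {"jaw": -1, "translation": [1.6, -5.7, 0], "turn": [0, 0, -2]},
  {"jaw": -1, "translation": [1.6, -5.7, 0], "turn": [0, 0, -2]},
  {"jaw": -1, "translation": [1.2, -4.3, 0], "turn": [0, 0, -1.5]},
  {"jaw": -1, "translation": [0.8, -2.9, 0], "turn": [0, 0, -1]},
  {"jaw": -1, "translation": [0, 0, 0], "turn": [0, 0, 0]},
])

```text
time_s: 25.65
position: [0.5401, 0.0254, 0.1105]
tcp_rot: [2.241, -2.2, 0.004]
force: [-1.8, -6.4, 5.1]
grip_width: 0.0102
finger_force: 20.6
```

```bash
python3 d.py
```

```text
door deg by pos 4.3 by yaw 4.457616316710983 r 171.33215161593867
normal force inward(on tool) -1.870246203133885
t 25.65 pos [0.5401 0.0254 0.1105] phi -179.0 tilt [ 0.001 -0.002 -1.   ] shift [0.5 0.1 1. ] turnz None F [-1.8 -6.4  5.1] w 0.0102 ff 20.6
```

servo_tool([
  {"jaw": -1, "translation": [0.4, -1.5, 0], "turn": [0, 0, -0.5]},
  {"jaw": -1, "translation": [0.4, -1.5, 0], "turn": [0, 0, -0.5]},
  {"jaw": -1, "translation": [0, 0, 0], "turn": [0, 0, 0]},
])

```text
time_s: 25.95
position: [0.5429, 0.0247, 0.1105]
tcp_rot: [2.259, -2.181, 0.003]
force: [-1.2, -6.8, 5.1]
grip_width: 0.01
finger_force: 20.5
```

```bash
python3 d.py
```

```text
door deg by pos 3.34 by yaw 3.4747519738224355 r 171.31561239882978
normal force inward(on tool) -1.4031779623332907
t 25.95 pos [0.5429 0.0247 0.1105] phi -178.0 tilt [ 0.001 -0.003 -1.   ] shift [0.5 0.1 1. ] turnz None F [-1.2 -6.8  5.1] w 0.01 ff 20.5
```

servo_tool([
  {"jaw": -1, "translation": [0.4, -1.5, 0], "turn": [0, 0, -0.5]},
  {"jaw": -1, "translation": [0.4, -1.5, 0], "turn": [0, 0, -0.5]},
])

```text
time_s: 26.15
position: [0.5447, 0.0243, 0.1104]
tcp_rot: [2.277, -2.16, 0.0]
force: [-9.0, -5.3, 9.6]
grip_width: 0.0102
finger_force: 21.1
```

servo_tool([
  {"jaw": -1, "translation": [0.4, -1.5, 0], "turn": [0, 0, -0.5]},
])

```text
time_s: 26.25
position: [0.5453, 0.0241, 0.1103]
tcp_rot: [2.286, -2.149, -0.002]
force: [-13.4, -3.9, 12.0]
grip_width: 0.0103
finger_force: 21.5
```

servo_tool([
  {"jaw": -1, "translation": [0.3, -1.2, 0], "turn": [0, 0, -0.4]},
])

```text
time_s: 26.35
position: [0.5458, 0.024, 0.1103]
tcp_rot: [2.293, -2.141, -0.004]
force: [-16.4, -4.4, 13.7]
grip_width: 0.0099
finger_force: 21.9
```

```bash
python3 d.py
```

```text
door deg by pos 2.34 by yaw 1.5677969098128415 r 171.23849695222552
normal force inward(on tool) -16.64731822609967
t 26.35 pos [0.5458 0.024  0.1103] phi -176.1 tilt [-0.005 -0.002 -1.   ] shift [0.6 0.2 0.8] turnz None F [-16.4  -4.4  13.7] w 0.0099 ff 21.9
```

servo_tool([
  {"jaw": -1, "translation": [0.1, -0.4, -0.5], "turn": [0, 0, -0.1]},
])

```text
time_s: 26.45
position: [0.5459, 0.024, 0.1105]
tcp_rot: [2.295, -2.139, -0.005]
force: [-14.0, -3.5, 6.0]
grip_width: 0.0099
finger_force: 21.3
```

servo_tool([
  {"jaw": -1, "translation": [0, 0, -0.5], "turn": [0, 0, 0]},
])

```text
time_s: 26.55
position: [0.5458, 0.0241, 0.1106]
tcp_rot: [2.294, -2.139, -0.005]
force: [-12.4, -3.4, 2.6]
grip_width: 0.01
finger_force: 20.9
```

```bash
python3 d.py
```

```text
door deg by pos 2.36 by yaw 1.4806827655469306 r 171.2181124636182
normal force inward(on tool) -12.604655853712773
t 26.55 pos [0.5458 0.0241 0.1106] phi -176.0 tilt [-0.006 -0.001 -1.   ] shift [0.6 0.2 1.1] turnz None F [-12.4  -3.4   2.6] w 0.01 ff 20.9
```

servo_tool([
  {"jaw": -1, "translation": [0.2, -0.7, 0], "turn": [0, 0, 0]},
  {"jaw": -1, "translation": [0, 0, 0], "turn": [0, 0, 0]},
])

```text
time_s: 26.75
position: [0.546, 0.024, 0.1105]
tcp_rot: [2.294, -2.138, -0.007]
force: [-14.0, -4.3, 6.9]
grip_width: 0.0099
finger_force: 21.3
```

servo_tool([
  {"jaw": -1, "translation": [0.2, -0.5, 0], "turn": [0, 0, 0]},
  {"jaw": -1, "translation": [0, 0, 0], "turn": [0, 0, 0]},
])

```text
time_s: 26.95
position: [0.5462, 0.024, 0.1105]
tcp_rot: [2.294, -2.138, -0.007]
force: [-16.5, -3.4, 8.6]
grip_width: 0.0098
finger_force: 21.4
```

```bash
python3 d.py
```

```text
door deg by pos 2.21 by yaw 1.4753171887247163 r 171.2076270712131
normal force inward(on tool) -16.705728851867672
t 26.95 pos [0.5462 0.024  0.1105] phi -176.0 tilt [-0.007 -0.001 -1.   ] shift [0.6 0.2 1. ] turnz None F [-16.5  -3.4   8.6] w 0.0098 ff 21.4
```

Run:
```python
from h import *
s=camera("side");t=camera("top");w=camera("wrist")
cv2.imwrite("pics/s7.png",s);cv2.imwrite("pics/t7.png",t);cv2.imwrite("pics/w7.png",w)
A=cv2.resize(s[190:360,170:340],(400,400),interpolation=2);B=cv2.resize(t[110:240,220:350],(400,400),interpolation=2)
cv2.imwrite("pics/v7.png",np.hstack([A,B]))
```

```text
(no output)
```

View pics/v7.png

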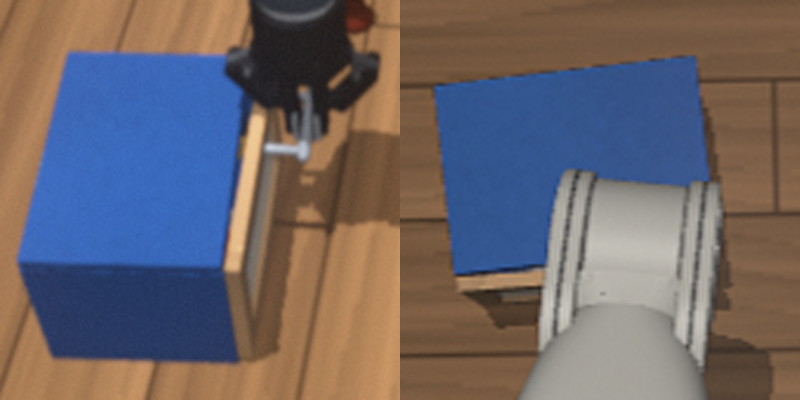

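The side crop shows the door slightly ajar at its free edge and nothing visible in the way, so the resistance is the catch. I'll push on in small steps.

servo_tool([
  {"jaw": -1, "translation": [0.1, -0.5, -0.3], "turn": [0, 0, 0]},
  {"jaw": -1, "translation": [0, 0, 0], "turn": [0, 0, 0]},
])

```text
time_s: 27.3
position: [0.5463, 0.024, 0.1105]
tcp_rot: [2.294, -2.138, -0.008]
force: [-17.1, -3.2, 6.8]
grip_width: 0.0099
finger_force: 21.3
```

servo_tool([
  {"jaw": -1, "translation": [0.1, -0.4, -0.3], "turn": [0, 0, 0]},
  {"jaw": -1, "translation": [0, 0, 0], "turn": [0, 0, 0]},
])

```text
time_s: 27.5
position: [0.5465, 0.0239, 0.1105]
tcp_rot: [2.293, -2.137, -0.009]
force: [-17.5, -2.9, 4.8]
grip_width: 0.01
finger_force: 21.2
```

```bash
python3 d.py; python3 -c "
from cell import *
import numpy as np
print(get_obs()['wrist_torque'])"
```

```text
door deg by pos 2.11 by yaw 1.4723980973092239 r 171.19521175960648
normal force inward(on tool) -17.65876603640269
t 27.5 pos [0.5465 0.0239 0.1105] phi -176.0 tilt [-0.009 -0.001 -1.   ] shift [0.6 0.2 1. ] turnz None F [-17.5  -2.9   4.8] w 0.01 ff 21.2
[-0.52044363  3.53032826 -0.06629546]
```

servo_tool([
  {"jaw": -1, "translation": [0.5, -0.4, -0.4], "turn": [0, 0, 0]},
  {"jaw": -1, "translation": [0, 0, 0], "turn": [0, 0, 0]},
])

```text
time_s: 27.7
position: [0.5467, 0.0239, 0.1106]
tcp_rot: [2.294, -2.137, -0.011]
force: [-17.3, -1.0, 3.8]
grip_width: 0.0101
finger_force: 21.0
```

servo_tool([
  {"jaw": -1, "translation": [0.5, -0.3, -0.3], "turn": [0, 0, 0]},
  {"jaw": -1, "translation": [0, 0, 0], "turn": [0, 0, 0]},
])

```text
time_s: 27.9
position: [0.5468, 0.0238, 0.1107]
tcp_rot: [2.294, -2.137, -0.013]
force: [-16.8, 1.5, 0.8]
grip_width: 0.0102
finger_force: 20.8
```

```bash
python3 d.py
```

```text
door deg by pos 2.01 by yaw 1.4371082419469303 r 171.23470466545933
normal force inward(on tool) -16.684137817895778
t 27.9 pos [0.5468 0.0238 0.1107] phi -175.9 tilt [-0.01   0.001 -1.   ] shift [0.6 0.2 1.2] turnz None F [-16.8   1.5   0.8] w 0.0102 ff 20.8
```

servo_tool([
  {"jaw": -1, "translation": [0, -0.6, -0.1], "turn": [0, 0, 0]},
  {"jaw": -1, "translation": [0, 0, 0], "turn": [0, 0, 0]},
])

```text
time_s: 28.1
position: [0.5473, 0.0237, 0.1107]
tcp_rot: [2.294, -2.137, -0.013]
force: [-18.0, 0.1, 1.4]
grip_width: 0.0101
finger_force: 20.6
```

servo_tool([
  {"jaw": -1, "translation": [0, -0.5, -0.1], "turn": [0, 0, 0]},
  {"jaw": -1, "translation": [0, 0, 0], "turn": [0, 0, 0]},
])

```text
time_s: 28.3
position: [0.5476, 0.0237, 0.1107]
tcp_rot: [2.293, -2.136, -0.013]
force: [-17.8, 0.1, 0.1]
grip_width: 0.01
finger_force: 20.6
```

```bash
python3 d.py
```

```text
door deg by pos 1.72 by yaw 1.4399063103056733 r 171.16636059520096
normal force inward(on tool) -17.80485538666892
t 28.3 pos [0.5476 0.0237 0.1107] phi -175.9 tilt [-0.011  0.    -1.   ] shift [0.6 0.2 1.2] turnz None F [-17.8   0.1   0.1] w 0.01 ff 20.6
```

servo_tool([
  {"jaw": -1, "translation": [0.1, -0.6, 0], "turn": [0, 0, -0.1]},
  {"jaw": -1, "translation": [0, 0, 0], "turn": [0, 0, 0]},
])

```text
time_s: 28.5
position: [0.5486, 0.0235, 0.1107]
tcp_rot: [2.296, -2.135, -0.012]
force: [-16.9, -1.0, -0.7]
grip_width: 0.0103
finger_force: 20.4
```

servo_tool([
  {"jaw": -1, "translation": [0.1, -0.6, 0], "turn": [0, 0, -0.1]},
  {"jaw": -1, "translation": [0, 0, 0], "turn": [0, 0, 0]},
])

```text
time_s: 28.7
position: [0.5502, 0.0232, 0.1108]
tcp_rot: [2.298, -2.133, -0.009]
force: [-9.9, -2.4, -4.1]
grip_width: 0.0099
finger_force: 20.0
```

```bash
python3 d.py
```

```text
door deg by pos 0.84 by yaw 1.2407375900647821 r 171.1194641203629
normal force inward(on tool) -10.06471646955369
t 28.7 pos [0.5502 0.0232 0.1108] phi -175.7 tilt [-0.008 -0.    -1.   ] shift [0.7 0.2 1.3] turnz None F [-9.9 -2.4 -4.1] w 0.0099 ff 20.0
```

servo_tool([
  {"jaw": -1, "translation": [0.1, -0.3, 0], "turn": [0, 0, -0.2]},
  {"jaw": -1, "translation": [0, 0, 0], "turn": [0, 0, -0.2]},
])

```text
time_s: 28.9
position: [0.5525, 0.0227, 0.111]
tcp_rot: [2.307, -2.127, -0.004]
force: [-3.3, -4.3, -10.0]
grip_width: 0.0101
finger_force: 19.9
```

```bash
python3 d.py
```

```text
door deg by pos 0.06 by yaw 0.8447783833550488 r 171.10934696722947
normal force inward(on tool) -3.6799085215058875
t 28.9 pos [0.5525 0.0227 0.111 ] phi -175.3 tilt [-0.005 -0.001 -1.   ] shift [0.7 0.2 1.5] turnz None F [ -3.3  -4.3 -10. ] w 0.0101 ff 19.9
```

servo_tool([
  {"jaw": -1, "translation": [0.2, -0.5, 0.7], "turn": [0, 0, -0.4]},
  {"jaw": -1, "translation": [0, -0.4, 0.5], "turn": [0, 0, -0.3]},
  {"jaw": -1, "translation": [0, 0, 0], "turn": [0, 0, 0]},
])

```text
time_s: 29.2
position: [0.5529, 0.0227, 0.1107]
tcp_rot: [2.32, -2.113, -0.005]
force: [-11.5, -4.4, 1.0]
grip_width: 0.0099
finger_force: 20.5
```

```bash
python3 d.py
```

```text
door deg by pos -0.06 by yaw 0.1596387188030235 r 171.07335391962707
normal force inward(on tool) -11.831157056405189
t 29.2 pos [0.5529 0.0227 0.1107] phi -174.7 tilt [-0.005 -0.001 -1.   ] shift [0.7 0.2 1.2] turnz None F [-11.5  -4.4   1. ] w 0.0099 ff 20.5
```

servo_tool([
  {"jaw": -1, "translation": [0, 1, 0], "turn": [0, 0, 0]},
  {"jaw": -0.65, "translation": [0, 0, 0], "turn": [0, 0, 0]},
  {"jaw": -0.3, "translation": [0, 0, 0], "turn": [0, 0, 0]},
  {"jaw": -0.3, "translation": [0, 0, 0], "turn": [0, 0, 0]},
  {"jaw": -0.3, "translation": [0, 0, 0], "turn": [0, 0, 0]},
  {"jaw": -0.3, "translation": [0, 0, -15], "turn": [0, 0, 0]},
  {"jaw": -0.3, "translation": [0, 0, -25], "turn": [0, 0, 0]},
  {"jaw": -0.3, "translation": [0, 0, -30], "turn": [0, 0, 0]},
  {"jaw": -0.3, "translation": [0, 0, -35], "turn": [0, 0, 0]},
  {"jaw": -0.3, "translation": [30, 30, 0], "turn": [0, 0, 0]},
  {"jaw": -0.3, "translation": [40, 40, 0], "turn": [0, 0, 0]},
])

```text
time_s: 30.3
position: [0.4959, -0.0481, 0.217]
tcp_rot: [-2.324, 2.112, -0.003]
force: [0.6, -1.3, 0.7]
grip_width: 0.0302
finger_force: 0.0
```

servo_tool([
  {"jaw": -0.3, "translation": [40, 30, 0], "turn": [0, 0, 0]},
  {"jaw": -0.3, "translation": [40, 20, 0], "turn": [0, 0, 0]},
  {"jaw": -0.3, "translation": [0, 0, 0], "turn": [0, 0, 0]},
  {"jaw": -0.3, "translation": [0, 0, 0], "turn": [0, 0, 0]},
])

```text
time_s: 30.7
position: [0.4528, -0.1332, 0.2164]
tcp_rot: [-2.319, 2.119, -0.001]
force: [0.8, 1.3, 0.1]
grip_width: 0.0299
finger_force: 0.0
```

Run:
```python
from h import *
s=camera("side");t=camera("top");cv2.imwrite("pics/s8.png",s);cv2.imwrite("pics/t8.png",t)
s0=cv2.imread("pics/side0.png");t0=cv2.imread("pics/top0.png")
for a,b,sl in((s,s0,np.s_[205:345,265:310]),(t,t0,np.s_[180:220,225:330])): 
    d=cv2.absdiff(a[sl],b[sl]).max(2); print((d>40).sum(), d.size)
f=lambda im,r:cv2.resize(im[r],(400,290),interpolation=2)
S=np.s_[190:350,170:390];T=np.s_[120:280,220:440]
cv2.imwrite("pics/v8.png",np.vstack([np.hstack([f(s0,S),f(s,S)]),np.hstack([f(t0,T),f(t,T)])]))
print(get_obs()["time_s"],get_obs()["force"])
```

```text
0 6300
0 4200
30.8 [ 0.23058996 -0.15132074 -0.72920542]
```

View pics/v8.png

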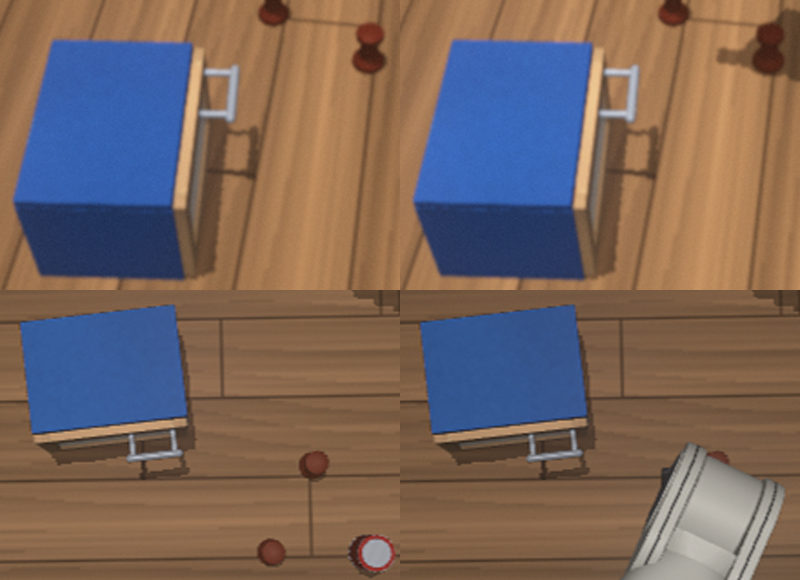

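The door looks exactly as it did at the start: zero pixels changed in the door regions, with the handle at the same pixels in both views. It is shut, and the robot is clear of it.

```bash
python3 -c "
from cell import close_job
print(close_job())"
```

```text
the job is handed in; nothing more can be done
None
```

The job is handed in, with no verdict returned: the red tin stood upright in the door rack when I let go of it, the door is back on its catch looking exactly as it did at the start, and the highest wrist reading while pushing the door was about 18 N; I could not see the tin once the door was shut.

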